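Hang the guard door back on the bench engraver

ROBOT

A 6-joint arm with a two-finger parallel gripper is mounted at the origin on the work surface. World frame = base frame: x ahead of the robot, y to its left, z up, the work surface at z = 0. Lengths are in m, angles in rad, forces in N, time in s.
With the tool pointing down it reaches from about 0.225 to 0.875 m from the base axis. Payload 3.4 kg.
Tool frame: the origin (TCP) lies at the very end of the fingers, on their centre line; the grasp point (between the pads) lies 19 mm behind it; z points along the fingers, y is the direction in which the jaws open and shut (so a half turn about z gives the same grasp; the last joint's range is limited). The gripper opens to 85 mm and grips with 20 to 120 N. Pads are 22 mm wide; open, the fingers measure 114 mm over their backs; the gripper's body (76 mm by 85 mm) begins 54 mm behind the grasp point. The pads swing forward as they close: fully open they stand 13 mm farther back than shut.
Start: joints at [1.114, 0.276, 1.505, -0, 1.361, -0.121], TCP at [0.189, 0.543, 0.231] pointing down, gripper open.
Joint ranges: [-2.89, 2.89], [-0.75, 2.08], [0.22, 2.7], [-1.18, 4.32], [0.11, 2.71], [-2.7, 2.7]. Speed limits (rad/s): [2.57, 2.57, 3.14, 3.14, 3.14, 3.14].

INTERFACE

Orientations are given as a unit quaternion [w, x, y, z].
In Python, from rig import manip gives the robot as it stands. The module is installed in compiled form; this text tells all that it offers.
- The arm moves only by the tool carry_out, never from a script. Its argument "moves" is one flat list of numbers, 5 for each row, row after row: the opening in per cent of the stroke, from 0 (shut) to 100 (fully open), then the shift along the world's x, y, z in cm, then the turn about the world's z in rad. A call has exactly 10 rows; each row shifts and turns the commanded pose from where the row before left it; what a row does not reach is not made up. A row lasts 1/10 s, in which the tool goes at most 50 mm and 8.59 degrees, less where a joint would pass 70% of its speed; a pose out of reach is approached as far as the arm can. A call is refused whole if a number of a shift passes 5 or a number of a turn 0.15, either way. A call with a gripper value outside its range is refused whole. The fingers move at their own pace and stop on an object; "squeeze" is the grip in N (left out, the last holds). Time passes only in rows, so rows that do not move let the fingers close, or fill a call up. It gives the time, the measured TCP pose, the force and the opening at its end, in the units of the state.
- manip.get_state(): the state, without advancing time (a new reading comes with each control period).
- manip.get_image(name): name is "scene" or "top"; returns the picture (400x640x3 uint8, red, green, blue); there is no depth.
- manip.camera_info(name): a dict with "fov_y" (degrees; the focal length in pixels is half the picture's height over the tangent of half this angle, whatever the lens; pixels are square), "cx", "cy" (the principal point, pixels), "rvec" (rotation vector, rad) and "tvec" (3), from world to camera coordinates, as OpenCV has them. Camera axes: x right, y down, z forward; pixel columns grow to the right and rows downward; lengths in m; the calibration is good to about 2 mm. A picture is of the moment at which its call begins. camera_info takes no time and is no camera call.
- manip.sign_off(): hands the job in, once; it reports no verdict.
The state is a dict: "clock": time; "qpos": joint angles; "qd": joint speeds; "effort": joint torques, N m; "position": TCP position; "ee_rot": TCP orientation; "contact_force": force on the tool from outside, world axes, zero at the start; "moment": the same for the moment, N m; "width": finger opening in m.
Only numpy, scipy, OpenCV 4.12 (cv2) and the standard library are available. Lean on these libraries where they do the work, as an engineer would, in place of code of your own. Each camera call takes 0.05 s, during which the arm holds its last target. There are 200 camera calls.

TASK

The engraver's red guard door is leaning in the plywood rack. Lift it out and hang it on the engraver by lowering both of its hinge knuckles onto the two upright hinge pins together, gently and fully home rather than letting it drop; leave it hanging at any opening angle. Leave the other things on the table where they are.

Things in the scene. Friction and masses are not known exactly. Their poses are not given: they have to be found in the camera images.
- door: Loose red-framed guard door, 8 mm thick, pale clear window, 0.2 to 0.42 kg. Axes: x thickness, y width, z up the door. Origin: mid-thickness on the bottom edge, below the tab. Panel y -85 to +75, z 0 to 160 mm. At the start it leans in the rack 30 deg from vertical, top towards the robot, knuckles to the left (+y, engraver side), held by its weight only; it draws out along its own z.
- door_tab (a point): Centre of the yellow grip tab on the door's top edge, the place to take it: 14 mm thick (door x), 56 mm wide (door y -28 to +28), door z 160 to 200 mm, above the centre of mass (within 5 mm). The point is at door (0, 0, 180) mm; axes as the door.
- knuckle_low (a point): Lower end of the lower hinge knuckle's bore, on its axis, at door (0, 92, 20) mm. Each knuckle is a steel tube along door z, outer 22 mm, bore 12 mm right through, 24 mm long; the pair stand off the door's +y edge. Axes as the door.
- knuckle_high (a point): Lower end of the upper knuckle's bore, on its axis, at door (0, 92, 120) mm. Same tube as the lower one.
- engraver: Fixed white and grey bench engraver, 240 deep (own x) x 260 wide (own y) x 200 mm high; origin under its centre. Its open front (own -x) faces the robot's right (about world -y). The pins stand 24 mm before that face, on one vertical line at own x -144, y -118 mm (the front edge farther from the robot). A door hung square open has its y axis along the engraver's x axis.
- pin_low (a point): Foot of the lower brass hinge pin, on the bracket's shoulder on which the knuckle comes to rest, 55 mm above the table. Pin 8 mm diameter, 22 mm tall, upper 7 mm tapered. Aluminium bracket below it, 20 mm wide, 10 mm thick.
- pin_high (a point): Foot of the upper pin, the same, 155 mm above the table. Its bracket's underside is at 145 mm, so the lower knuckle must come in sideways between the lower pin's tip (77 mm) and 145 mm: bring the door in upright with its knuckles' lower ends 22 to 66 mm above the shoulders, then lower it.
- rack: Fixed plywood rack, base 170 x 130 x 12 mm; origin under its centre. Its 110 mm wide backrest leans 30 deg from vertical towards own -x. The door's foot stands on a ledge at own x +35, z 40 mm, behind a 16 mm lip; the backrest supports the door's lower 100 mm, the rest is clear. The door's y is along the rack's y.
- model_house: Bystander: card model house on a 160 x 150 mm green turf base, about 125 mm high; origin under its centre.
- model_tree: Bystander: green model tree, 110 mm high, 60 mm wide; origin under its centre.
- glue_bottle: Bystander: white glue bottle, 48 mm wide, 130 mm high; origin under its centre.
- water_bottle: Bystander: clear water bottle, 64 mm wide, 190 mm high; origin under its centre.
- hammer: Bystander: hammer lying flat on the table along its own x.
- screwdriver: Bystander: screwdriver lying flat on the table along its own x.
- marker_cup: Bystander: blue cup, 70 mm wide, 90 mm high; origin under its centre.
Not all that is in view belongs to the job. Leave any blue look-alike of the door alone.

How it is judged:
At the end, for the whole second after the job is handed in: The door hangs on both pins: the lower end of each knuckle's bore is within 6 mm of the foot of its pin, the door is upright within 0.1 rad and at rest, at any opening angle (distance between knuckle_low and pin_low below 0.006 m and distance between knuckle_high and pin_high below 0.006 m and angle between door's own z axis and vertical below 0.1 rad and linear speed of door below 0.02 m/s); the robot touches nothing.
It fails at once if the door is dropped or slammed onto the pins (faster than 0.35 m/s with a knuckle within 30 mm of its pin's foot) (distance between knuckle_low and pin_low below 0.03 m and linear speed of door above 0.35 m/s).
It fails at once if another thing on the table is moved by more than 30 mm (distance of any of model_house, model_tree, glue_bottle, water_bottle, hammer, screwdriver, marker_cup from where it was at the start of the episode above 0.03 m).
It also fails if it takes over 51 s, if anything falls off the work surface, if the arm or the gripper's body presses on something with over 40 N, if the wrist force passes 120 N, or if a joint passes its speed limit or range.

## Working session

There is one attempt and no reset: what is moved stays moved. The work goes in short steps, Python scripts to look and compute and a tool call to move; the robot and the scene stay as the last step left them, time stands still between calls to the robot, and variables do not carry over. Pictures are saved under pics/ and viewed, about 8 in all and at most 12, crops included, and the job is handed in when it is done.

Besides the shell and the picture viewer there is one more tool, called after "Request:" by a JSON object that holds its "op" and its "data", one argument or row to a line. carry_out: Moves the arm, as the interface text tells. Its arguments: {"type":"object","properties":{"moves":{"type":"array","items":{"type":"number"}},"squeeze":{"type":"number"}},"required":["moves"]}

```bash
mkdir -p pics; cat > h.py <<'E'
import numpy as np, cv2
from rig import manip
def cam(n):
    c=manip.camera_info(n); f=200/np.tan(np.radians(c["fov_y"])/2)
    K=np.array([[f,0,c["cx"]],[0,f,c["cy"]],[0,0,1]]); R,_=cv2.Rodrigues(np.array(c["rvec"],float)); return K,R,np.array(c["tvec"],float).ravel()
def proj(n,P):
    K,R,t=cam(n); q=(np.atleast_2d(P)@R.T+t)@K.T; return q[:,:2]/q[:,2:]
def ray(n,uv):
    K,R,t=cam(n); d=R.T@np.linalg.solve(K,[uv[0],uv[1],1]); return -R.T@t,d/np.linalg.norm(d)
def atz(n,uv,z):
    o,d=ray(n,uv); return o+d*(z-o[2])/d[2]
def tri(a,b):
    o,d=ray("scene",a);p,e=ray("top",b)
    s=np.linalg.lstsq(np.c_[d,-e],p-o,rcond=None)[0]; x=o+d*s[0];y=p+e*s[1]; return (x+y)/2,np.linalg.norm(x-y)
def snap(n,f,box=None,k=1):
    im=manip.get_image(n)
    cv2.imwrite("pics/raw_"+f,im[...,::-1])
    if box: im=im[box[1]:box[3],box[0]:box[2]]
    cv2.imwrite("pics/"+f,cv2.resize(im,None,fx=k,fy=k,interpolation=cv2.INTER_CUBIC)[...,::-1])
E
python3 - <<'E'
from h import *
np.set_printoptions(precision=3,suppress=True)
for n in("scene","top"):
    snap(n,n+"0.png"); print(manip.camera_info(n)); o,_=ray(n,(320,200)); print(o, atz(n,(320,200),0))
print(manip.get_state())
E
```

```text
{'fov_y': 50.396486760195174, 'cx': 316.7167064135787, 'cy': 204.84410402764084, 'rvec': array([ 1.864,  1.566, -0.698]), 'tvec': array([-0.033, -0.223,  1.606])}
[ 1.316 -0.173  0.932] [ 0.307 -0.007  0.   ]
{'fov_y': 57.97707296187696, 'cx': 323.2879182298988, 'cy': 204.63912548599993, 'rvec': array([ 2.155, -2.121,  0.231]), 'tvec': array([-0.054,  0.515,  0.985])}
[ 0.326 -0.016  1.064] [ 0.539 -0.038  0.   ]
{'clock': 0.1, 'qpos': array([ 1.114,  0.277,  1.506,  0.   ,  1.361, -0.121]), 'qd': array([-0.003, -0.001, -0.004, -0.001, -0.   ,  0.001]), 'effort': array([  0.   , -41.77 , -24.64 ,  -0.   ,   0.006,   0.   ]), 'position': array([0.189, 0.542, 0.231]), 'ee_rot': array([-0.   ,  0.167,  0.986, -0.001]), 'contact_force': array([-0.408,  0.226, -0.757]), 'moment': array([0.006, 0.004, 0.014]), 'width': 0.08530194169861625}
```

View pics/scene0.png

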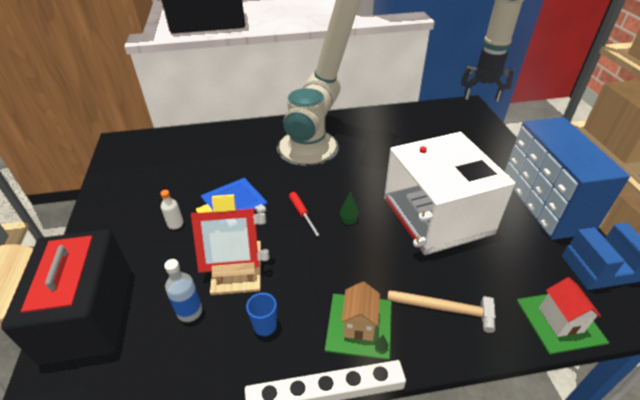

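View pics/top0.png

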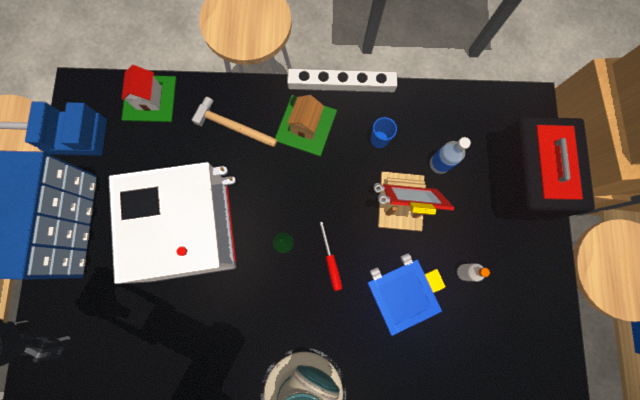

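Top view has +x up and +y left. The scene picture shows the red door in the rack at (225,240), or (415,200) in top. Three things could be mistaken for it: the blue flat look-alike at (235,195) scene / (405,297) top, the red toolbox lid at (560,160) top, and the engraver's red front edge at (230,225) top. I choose the red-framed one in the plywood rack. Next I'll take close crops.

```bash
python3 - <<'E'
import cv2,numpy as np
s=cv2.imread("pics/raw_scene0.png");t=cv2.imread("pics/raw_top0.png")
def c(im,x,y,w,h,W,H): return cv2.resize(im[y:y+h,x:x+w],(W,H),interpolation=cv2.INTER_CUBIC)
a=c(s,170,180,130,120,650,600); cv2.imwrite("pics/c1.png",a)
b=np.hstack([c(t,360,160,100,75,400,300),c(t,180,150,100,75,400,300)])
d=np.hstack([c(s,380,180,80,60,400,300),c(t,200,155,50,37,400,300)])
cv2.imwrite("pics/c2.png",np.vstack([b,d]))
E
```

```text
(no output)
```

View pics/c1.png

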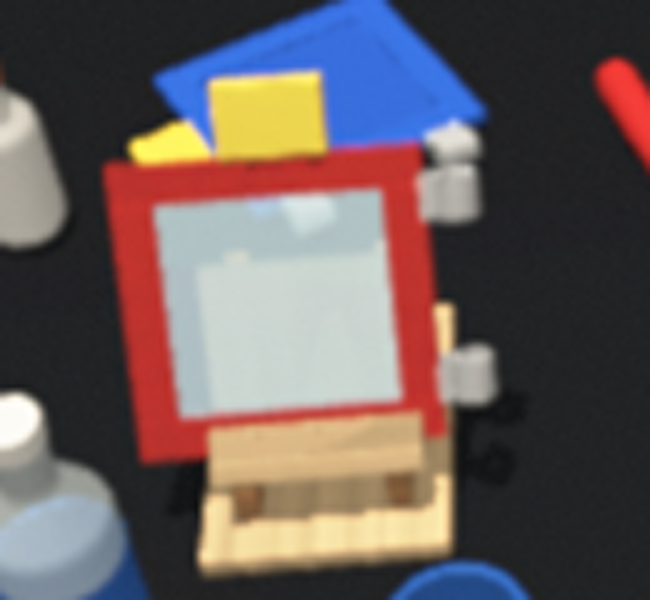

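View pics/c2.png

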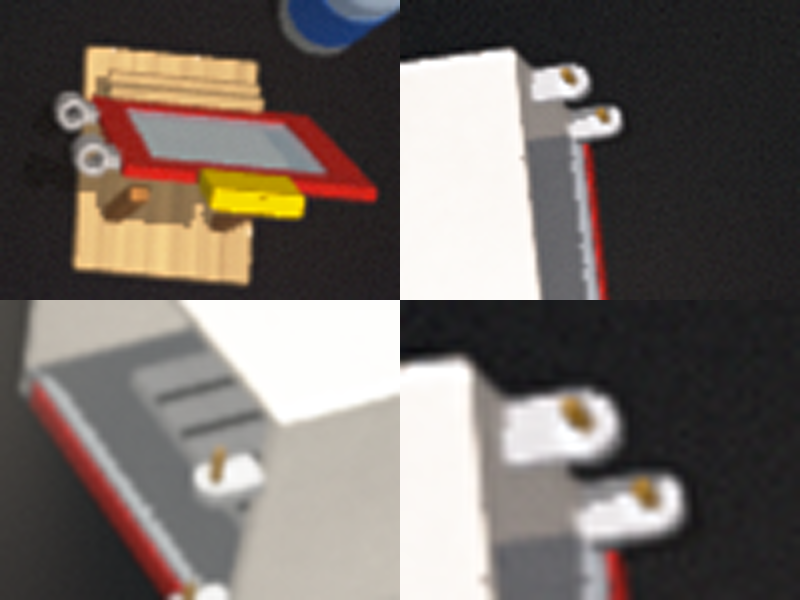

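c1 shows the red door with its tab at about (222,203) in full-frame pixels. c2 shows both knuckle bores at about (378,188) and (383,199) in top, and the brass pins at (271,206) high and (280,215) low. Now I'll fit the poses.

```bash
cat > fit.py <<'E'
from h import *
from scipy.optimize import least_squares
from scipy.spatial.transform import Rotation as Ro
np.set_printoptions(precision=4,suppress=True)
px=lambda X,s,o:((np.array(X,float)+.5)/s-.5+o)
S=[((4,-85,160),(105,166)),((4,75,160),(420,148)),((4,-85,0),(142,463)),((4,75,0),(447,435)),((7,-28,200),(208,80)),((7,28,200),(320,73))]
T=[((0,92,44),(72,112)),((0,92,144),(93,157)),((4,-85,160),(375,188))]
os_=np.array([px(p,5,(170,180)) for _,p in S]); ot=np.array([px(p,4,(360,160)) for _,p in T])
ms=np.array([m for m,_ in S])/1e3; mt=np.array([m for m,_ in T])/1e3
def R3(yaw,tilt,roll=0): return Ro.from_euler("ZYX",[yaw,-tilt,roll]).as_matrix()
def res(p):
    R=R3(*p[3:]); return np.r_[(proj("scene",ms@R.T+p[:3])-os_).ravel(),(proj("top",mt@R.T+p[:3])-ot).ravel()]
r=least_squares(res,[.5,-.2,.04,0,.52,0],loss="soft_l1"); print("free",r.x,np.abs(r.fun).round(1))
r=least_squares(lambda q:res([q[0],q[1],.04,q[2],np.pi/6,0]),[.5,-.2,0],loss="soft_l1"); print("con",r.x,r.fun.round(1))
x,y,w=r.x;R=R3(w,np.pi/6);o=np.array([x,y,.04])
for m in[(0,0,180),(0,0,160),(0,92,20),(0,92,120),(0,-85,0)]: print(m,R@(np.array(m)/1e3)+o)
print("z axis",R[:,2])
ph=px((575,410),8.05,(200,155)); pl=px((645,490),8.05,(200,155)); sh=px((216,480),5,(380,180)); st=px((218,448),5,(380,180)); sl=px((188,588),5,(380,180))
for n,p,z in[("top",ph,.166),("top",pl,.066),("scene",sh,.155),("scene",st,.177),("scene",sl,.077)]: print(n,p,atz(n,p,z))
# engraver top face corners in top view z=.2
C=[atz("top",p,.2) for p in[(109,175),(210,163),(230,269),(113,283)]]; print(np.array(C)); 
for i in range(4): d=C[(i+1)%4]-C[i]; print(np.linalg.norm(d),np.degrees(np.arctan2(d[1],d[0])))
E
python3 fit.py
```

```text
free [ 0.5767 -0.293   0.0428 -0.081   0.5344  0.0011] [0.3 0.  0.3 0.9 0.3 0.4 0.3 0.4 0.3 0.5 0.2 0.4 0.7 0.1 0.4 0.2 0.9 0. ]
con [ 0.5748 -0.2935 -0.0847] [ 0.4  0.3  0.3 -0.3  0.3 -0.4  0.1  0.7  0.4  1.   0.2  1.   0.7  0.5
  0.3  0.4  0.7  0.4]
(0, 0, 180) [ 0.4851 -0.2859  0.1959]
(0, 0, 160) [ 0.4951 -0.2868  0.1786]
(0, 92, 20) [ 0.5726 -0.201   0.0573]
(0, 92, 120) [ 0.5228 -0.1968  0.1439]
(0, -85, 0) [ 0.5676 -0.3782  0.04  ]
z axis [-0.4982  0.0423  0.866 ]
top [270.9907 205.4938] [0.4891 0.0891 0.166 ]
top [279.6863 215.4317] [0.4796 0.0755 0.066 ]
scene [422.8 275.6] [0.7674 0.1508 0.155 ]
scene [423.2 269.2] [0.7662 0.1486 0.177 ]
scene [417.2 297.2] [0.7711 0.1481 0.077 ]
[[0.5507 0.4794 0.2   ]
 [0.5865 0.2389 0.2   ]
 [0.3302 0.1746 0.2   ]
 [0.295  0.4396 0.2   ]]
0.24309434118543227 -81.53321300141496
0.26426469745173553 -165.9094251920491
0.2673415528478392 97.5648759789027
0.25879007577716173 8.839362785085267
```

```bash
python3 - <<'E'
from h import *
np.set_printoptions(precision=4,suppress=True)
px=lambda X,s,o:((np.array(X,float)+.5)/s-.5+o)
q=np.array((8,300/37))
for n,p,z in[("top",px((175,112),q,(200,155)),.166),("top",px((247,192),q,(200,155)),.066),("top",px((167,103),q,(200,155)),.177),("top",px((240,183),q,(200,155)),.077),
 ("scene",px((216,180),5,(380,180)),.155),("scene",px((218,148),5,(380,180)),.177),("scene",px((188,288),5,(380,180)),.077)]: print(n,p,z,atz(n,p,z))
a=np.radians(98.3); x=np.array([np.cos(a),np.sin(a)]);y=np.array([-x[1],x[0]])
C=np.array([[0.5507,0.4794],[0.5865,0.2389],[0.3302,0.1746],[0.295,0.4396]]).mean(0); print(C, C-.144*x-.118*y)
E
```

```text
top [221.4375 168.375 ] 0.166 [0.5832 0.219  0.166 ]
top [230.4375 178.2417] 0.066 [0.5835 0.2181 0.066 ]
top [220.4375 167.265 ] 0.177 [0.5829 0.2188 0.177 ]
top [229.5625 177.1317] 0.077 [0.5838 0.2181 0.077 ]
scene [422.8 215.6] 0.155 [0.5826 0.2175 0.155 ]
scene [423.2 209.2] 0.177 [0.5813 0.2155 0.177 ]
scene [417.2 237.2] 0.077 [0.5861 0.213  0.077 ]
[0.4406 0.3331] [0.5782 0.2077]
```

Door fit is good: tilt 30.6° against 30°, and foot height 43 mm against 40 mm. The pin line comes out at about (0.583, 0.217) from both views. The tool stays vertical, so I'll grip across the tab's 56 mm width (jaws along door y) so the door can pivot upright. Setting out now.

Request:
{"op": "carry_out", "data": {
  "moves": [100, 1.3, -3.8, 0.7, 0.025, 100, 1.3, -3.8, 0.7, 0.025, 100, 1.3, -3.8, 0.7, 0.025, 100, 1.3, -3.8, 0.7, 0.025, 100, 1.3, -3.8, 0.7, 0.025, 100, 1.3, -3.8, 0.7, 0.025, 100, 1.3, -3.8, 0.7, 0.025, 100, 1.3, -3.8, 0.7, 0.025, 100, 1.3, -3.8, 0.7, 0.025, 100, 1.3, -3.8, 0.7, 0.025],
  "squeeze": 20
}}

```text
clock: 1.1
position: [0.3194, 0.1614, 0.3015]
ee_rot: [0.0, 0.042, 0.999, 0.0]
contact_force: [1.4, 0.7, 0.4]
width: 0.0856
```

```bash
python3 - <<'E'
from h import *
for n,uv,z in [("tree",(283,243),.0),("tree_top",(283,243),.11),("turf l",(290,100),0),("turf bot",(277,143),0),("turf br",(321,155),0),("bottle",(450,158),.1),("cup",(383,130),.05)]: print(n,atz("top",uv,z).round(3))
E
```

```text
tree [0.408 0.069 0.   ]
tree_top [0.4  0.06 0.11]
turf l [0.859 0.062 0.   ]
turf bot [0.716 0.098 0.   ]
turf br [ 0.68  -0.039  0.   ]
bottle [ 0.647 -0.4    0.1  ]
cup [ 0.746 -0.222  0.05 ]
```

Request:
{"op": "carry_out", "data": {
  "moves": [100, 1.6, -4.4, 0, 0, 100, 1.6, -4.4, 0, 0, 100, 1.6, -4.4, 0, 0, 100, 1.6, -4.4, 0, 0, 100, 1.6, -4.4, 0, 0, 100, 1.6, -4.4, 0, 0, 100, 1.6, -4.4, 0, 0, 100, 1.6, -4.4, 0, 0, 100, 1.6, -4.4, 0, 0, 100, 1.6, -4.4, 0, 0]
}}

```text
clock: 2.1
position: [0.4796, -0.2789, 0.3008]
ee_rot: [-0.0, 0.043, 0.999, 0.0]
contact_force: [0.5, 0.2, 0.5]
width: 0.0856
```

Request:
{"op": "carry_out", "data": {
  "moves": [100, 0.2, -0.7, 0, 0, 100, 0, 0, -2, 0, 100, 0, 0, -2, 0, 100, 0, 0, -2, 0, 100, 0, 0, -1, 0, 100, 0, 0, 0, 0, 100, 0, 0, 0, 0, 100, 0, 0, 0, 0, 100, 0, 0, 0, 0, 100, 0, 0, 0, 0]
}}

```text
clock: 3.1
position: [0.4818, -0.2843, 0.2321]
ee_rot: [0.001, 0.043, 0.999, -0.0]
contact_force: [0.5, 0.6, 0.2]
width: 0.0858
```

```bash
python3 - <<'E'
from h import *
a=manip.get_image("scene")[170:270,180:280];b=manip.get_image("top")[160:250,380:480]
cv2.imwrite("pics/g1.png",np.hstack([cv2.resize(a,(400,400),interpolation=2),cv2.resize(b,(400,400),interpolation=2)])[...,::-1])
s=manip.get_state();print(s["position"],s["ee_rot"])
E
```

```text
[ 0.48161467 -0.28418988  0.23173972] [ 3.04184729e-04  4.28933333e-02  9.99079597e-01 -1.68730086e-04]
```

View pics/g1.png

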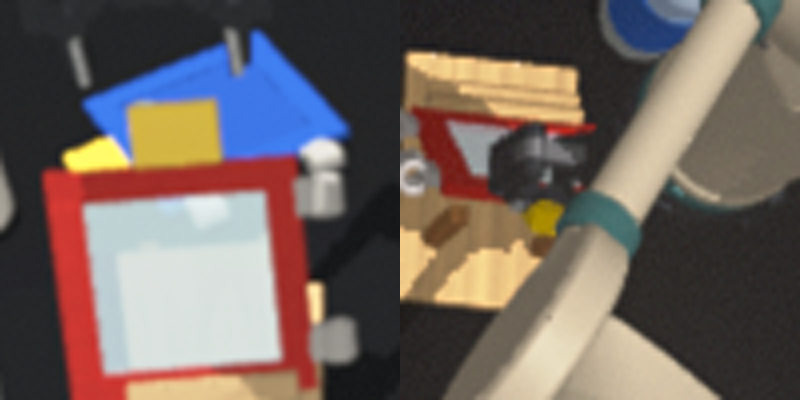

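The fingers straddle the tab in g1: tips at (80,85) and (235,70) in the left crop, still above the tab top at (175,105), with nothing in the way. Descending and closing gently.

Request:
{"op": "carry_out", "data": {
  "moves": [100, 0, -0.15, -2, 0, 100, 0, 0, -1.5, 0, 100, 0, 0, -1, 0, 100, 0, 0, -0.4, 0, 100, 0, 0, 0, 0, 60, 0, 0, 0, 0, 50, 0, 0, 0, 0, 50, 0, 0, 0, 0, 50, 0, 0, 0, 0, 50, 0, 0, 0, 0],
  "squeeze": 25
}}

```text
clock: 4.2
position: [0.4819, -0.2857, 0.1832]
ee_rot: [0.001, 0.043, 0.999, -0.0]
contact_force: [-0.1, 1.9, 4.9]
width: 0.0558
```

Request:
{"op": "carry_out", "data": {
  "moves": [40, 0, 0, 0, 0, 40, -0.25, 0.02, 0.43, 0, 40, -0.25, 0.02, 0.43, 0, 40, -0.5, 0.04, 0.87, 0, 40, -0.5, 0.04, 0.87, 0, 40, -0.5, 0.04, 0.87, 0, 40, 0, 0, 1, 0, 40, 0, 0, 1.5, 0, 40, 0, 0, 1.5, 0, 40, 0, 0, 0, 0]
}}

```text
clock: 5.2
position: [0.461, -0.2845, 0.2592]
ee_rot: [0.0, 0.043, 0.999, -0.001]
contact_force: [0.2, -1.0, -2.7]
width: 0.0558
```

```bash
python3 - <<'E'
from h import *
a=manip.get_image("scene")[140:290,160:310]
cv2.imwrite("pics/g2.png",cv2.resize(a,(600,600),interpolation=2)[...,::-1])
s=manip.get_state();print(s["position"],s["contact_force"],s["moment"],s["width"])
E
```

```text
[ 0.46067062 -0.2841005   0.2578383 ] [-0.07730397 -0.71446815 -4.70490628] [ 0.03863602  0.2385451  -0.0306189 ] 0.055428580036819476
```

View pics/g2.png

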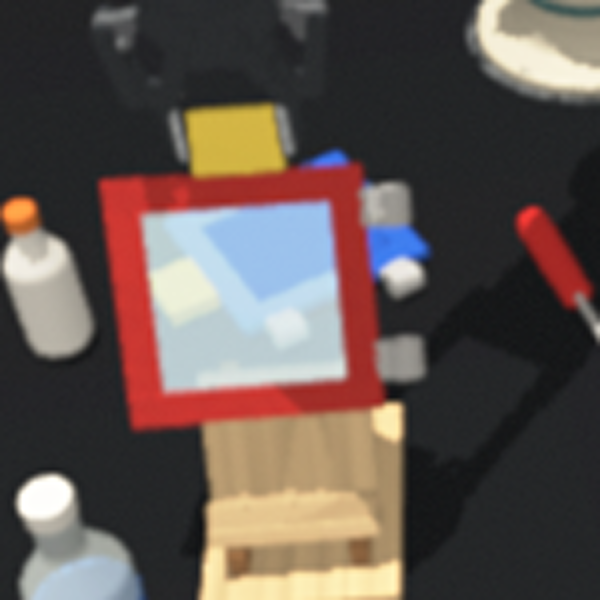

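```bash
cat >> h.py <<'E'
from scipy.optimize import least_squares
from scipy.spatial.transform import Rotation as Ro
def fit(S,T,x0,prior=None,w=None):
    """S,T: lists of (model mm, full-frame pixel); pose x,y,z,yaw,tilt,roll; prior pulls with sigma w"""
    def res(p):
        R=Ro.from_euler("ZYX",[p[3],-p[4],p[5]]).as_matrix(); r=[]
        for n,L in(("scene",S),("top",T)):
            if L: r.append((proj(n,np.array([m for m,_ in L])/1e3@R.T+p[:3])-np.array([q for _,q in L])).ravel())
        if prior is not None: r.append((p-prior)/w)
        return np.concatenate(r)
    r=least_squares(res,x0,loss="soft_l1"); return r.x,r.fun,Ro.from_euler("ZYX",[r.x[3],-r.x[4],r.x[5]]).as_matrix()
px=lambda X,s,o:((np.array(X,float)+.5)/s-.5+np.array(o))
E
python3 - <<'E'
from h import *
np.set_printoptions(precision=4,suppress=True)
S=[(m,px(p,4,(160,140))) for m,p in [((4,-85,160),(100,182)),((4,75,160),(358,165)),((4,-85,0),(134,430)),((4,75,0),(386,405)),((7,-28,200),(184,110)),((7,28,200),(276,103))]]
p0=np.array([.55,-.29,.11,-.085,.5,0])
x,f,R=fit(S,[],p0,p0,np.array([9,9,9,.03,9,.02])); print(x,f.round(1)); print(R@[0,0,.187]+x[:3])
E
```

```text
[ 0.5527 -0.292   0.1167 -0.0738  0.5329  0.0079] [-0.1  0.   0.4 -0.9 -0.  -0.4 -0.2  0.4 -0.   0.3 -0.   0.3  0.  -0.
  0.   0.4  0.   0.4]
[ 0.4579 -0.2865  0.2777]
```

The door is held rigidly, still tilted about 30°. I'll lower its foot back 10 mm deep behind the fixed lip and swing the tab in an arc about the foot, so the door pivots upright in the pads.

Request:
{"op": "carry_out", "data": {
  "moves": [40, 0, 0, -1.5, 0, 40, 0, 0, -1.5, 0, 40, 0, 0, -1, 0, 40, 0.5, -0.04, -0.87, 0, 40, 0.5, -0.04, -0.87, 0, 40, 0.5, -0.04, -0.87, 0, 40, 0.2, -0.02, -0.33, 0, 40, 0, 0, 0, 0, 40, 0, 0, 0, 0, 40, 0, 0, 0, 0]
}}

```text
clock: 6.25
position: [0.4783, -0.2853, 0.1878]
ee_rot: [-0.0, 0.043, 0.999, 0.0]
contact_force: [0.7, 0.5, -4.1]
width: 0.0555
```

Request:
{"op": "carry_out", "data": {
  "moves": [40, 0.86, -0.075, 0.47, 0, 40, 0.88, -0.075, 0.42, 0, 40, 0.91, -0.075, 0.38, 0, 40, 0.92, -0.075, 0.32, 0, 40, 0.94, -0.08, 0.28, 0, 40, 0.95, -0.08, 0.23, 0, 40, 0.96, -0.08, 0.18, 0, 40, 0.98, -0.08, 0.13, 0, 40, 0.97, -0.08, 0.07, 0, 40, 0.98, -0.08, 0.03, 0]
}}

```text
clock: 7.25
position: [0.5709, -0.2931, 0.2131]
ee_rot: [-0.002, 0.043, 0.999, 0.0]
contact_force: [-8.1, 0.7, 1.6]
width: 0.0557
```

```bash
python3 - <<'E'
from h import *
a=manip.get_image("scene")[140:290,160:310]
cv2.imwrite("pics/g3.png",cv2.resize(a,(600,600),interpolation=2)[...,::-1])
s=manip.get_state();print(s["position"],s["contact_force"],s["moment"],s["width"])
E
```

```text
[ 0.57243388 -0.29323675  0.21306531] [-5.14127347  0.68584061  3.73714074] [0.14986081 1.19335556 0.05890348] 0.05540640178661092
```

View pics/g3.png

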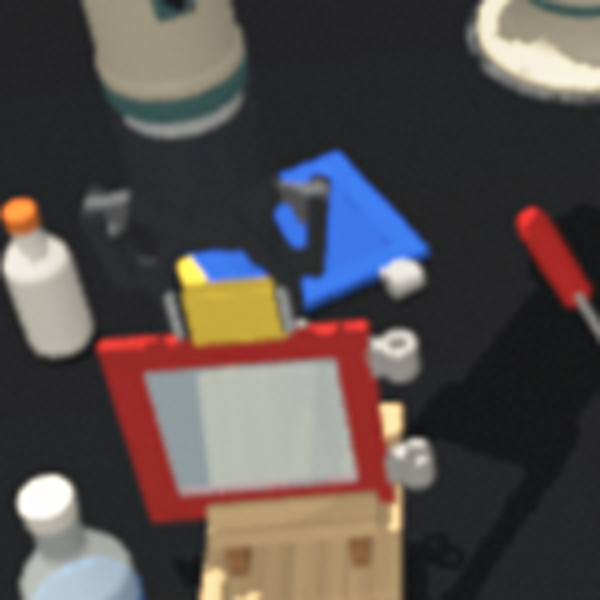

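The door is now almost upright, with its foot behind the lip and bores visible at (400,338) and (413,448) in the crop. Lifting clear and measuring the residual tilt.

Request:
{"op": "carry_out", "data": {
  "moves": [40, 0, 0, 0.5, 0, 40, 0, 0, 1, 0, 40, 0, 0, 1.5, 0, 40, 0, 0, 1.5, 0, 40, 0, 0, 2, 0, 40, 0, 0, 2, 0, 40, 0, 0, 1.5, 0, 40, 0, 0, 0, 0, 40, 0, 0, 0, 0, 40, 0, 0, 0, 0]
}}

```text
clock: 8.3
position: [0.572, -0.2929, 0.3121]
ee_rot: [-0.0, 0.043, 0.999, 0.0]
contact_force: [-0.4, 0.2, -3.7]
width: 0.0552
```

```bash
python3 - <<'E'
from h import *
s=manip.get_state();print(s["position"],s["contact_force"],s["moment"],s["width"])
p=s["position"]
for n in("scene","top"):
    im=manip.get_image(n); cv2.imwrite(f"pics/raw4_{n}.png",im[...,::-1])
    print(n,proj(n,[p+[0,.09,-.05],p+[0,-.09,-.2],p+[0,.09,-.2],p]).round())
E
```

```text
[ 0.57204522 -0.29291696  0.31206611] [-0.38635948  0.17579083 -3.7420896 ] [0.02195535 0.01138066 0.02540606] 0.055151031081247005
scene [[256. 203.]
 [191. 255.]
 [262. 245.]
 [212. 191.]]
top [[394. 165.]
 [447. 183.]
 [382. 181.]
 [440. 160.]]
```

Moment about y fell from 0.24 to 0.01 Nm, so the door is nearly upright. Carrying it towards the pins.

Request:
{"op": "carry_out", "data": {
  "moves": [40, 0, 0.5, 0, 0, 40, 0, 1.5, 0, 0, 40, 0, 2.5, 0, 0, 40, 0, 3, 0, 0, 40, 0, 3, 0, 0, 40, 0, 3, 0, 0, 40, 0, 3, 0, 0, 40, 0, 3, 0, 0, 40, 0.1, 3, -0.5, 0, 40, 0.1, 3, -1, 0]
}}

```text
clock: 9.4
position: [0.5738, -0.0357, 0.2986]
ee_rot: [0.001, 0.043, 0.999, 0.0]
contact_force: [-0.1, 0.2, -4.5]
width: 0.0554
```

Request:
{"op": "carry_out", "data": {
  "moves": [40, 0.1, 3, -1, 0, 40, 0, 2.5, -1.2, 0, 40, 0, 2, -1.2, 0, 40, 0, 1.5, -1, 0, 40, 0, 1, -0.7, 0, 40, 0, 0.4, -0.3, 0, 40, 0, 0, 0, 0, 40, 0, 0, 0, 0, 40, 0, 0, 0, 0, 40, 0, 0, 0, 0]
}}

```text
clock: 10.4
position: [0.5753, 0.0651, 0.2442]
ee_rot: [0.0, 0.043, 0.999, -0.0]
contact_force: [0.5, 0.2, -3.1]
width: 0.0556
```

```bash
python3 - <<'E'
from h import *
s=manip.get_state();print(s["position"],s["contact_force"],s["moment"],s["width"])
a=manip.get_image("scene");b=manip.get_image("top")
cv2.imwrite("pics/raw5s.png",a[...,::-1]);cv2.imwrite("pics/raw5t.png",b[...,::-1])
c=lambda im,x,y,w,h:cv2.resize(im[y:y+h,x:x+w],(800,300),interpolation=2)
cv2.imwrite("pics/g5.png",np.vstack([cv2.resize(a[180:300,330:490],(533,400),interpolation=2)[:, :],])[...,::-1])
L=cv2.resize(a[180:300,330:450],(600,600),interpolation=2)
Rr=cv2.resize(b[150:210,210:250],(200,300),interpolation=2)
Rr=np.vstack([Rr,cv2.resize(b[160:280,210:290],(200,300),interpolation=2)])
cv2.imwrite("pics/g5.png",np.hstack([L,Rr])[...,::-1])
E
```

```text
[0.57532067 0.06506413 0.24418303] [ 0.52963386  0.17686577 -3.0721574 ] [-0.03064485 -0.02663181 -0.00563182] 0.0555815349453063
```

View pics/g5.png

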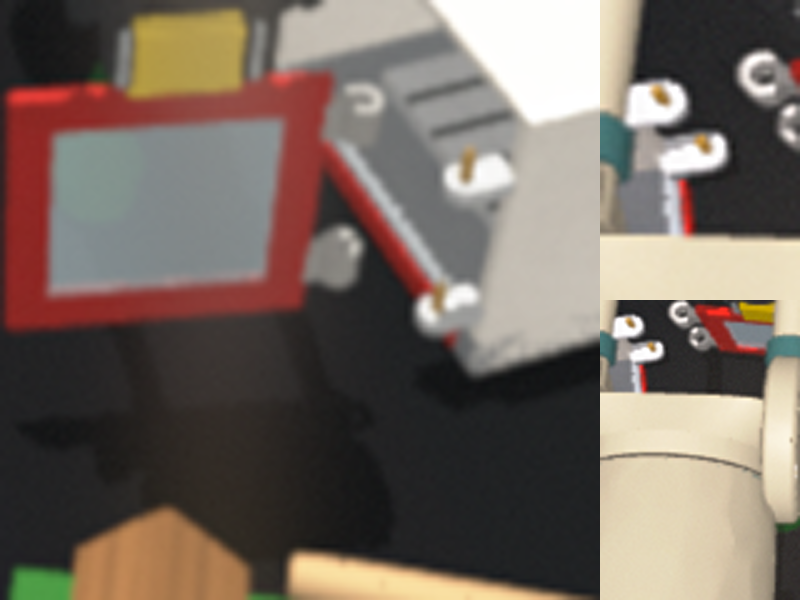

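In g5 the door is upright beside the pins. High bore is at (366,97) and low bore at (345,240) in the scene crop, with the pins at (465,170) and (437,295). I'll compute the gap.

```bash
python3 - <<'E'
from h import *
np.set_printoptions(precision=4,suppress=True)
sc=lambda p:px(p,5,(330,180)); tp=lambda p:px(p,5,(210,150)); 
S=[(m,sc(p)) for m,p in [((4,-85,160),(7,104)),((4,75,160),(328,84)),((4,-85,0),(8,330)),((4,75,0),(302,305)),((7,-28,200),(136,17)),((7,28,200),(245,13)),((0,92,144),(366,97))]]
T=[((0,92,144),tp((164,75)))]
T2=T+[((0,92,44),px((102,37),2.5,(210,160)))]
p=manip.get_state()["position"]
p0=np.array([.575,.065,.076,-.085,0,0])
x,f,R=fit(S,T2,p0,p0,np.array([9,9,.003,.05,9,.02])); print(x,f.round(1)); print("kl",R@[0,.092,.02]+x[:3],"kh",R@[0,.092,.12]+x[:3],"g",R@[0,0,.187]+x[:3],p)
print("kh top from top",atz("top",T[0][1],p[2]+.019-.187+.144), "kl top", atz("top",T2[1][1],p[2]+.019-.187+.044))
for q,z in[((57,92),.177),((103,142),.077)]: print("tip",atz("top",tp(q),z))
for q,z in[((468,152),.177),((465,180),.155),((440,285),.077),((437,303),.055)]: print("sc",atz("scene",sc(q),z))
print(atz("scene",sc((366,97)),p[2]+.019-.187+.144))
im=cv2.imread("pics/raw5t.png")[155:185,215:255]; cv2.imwrite("pics/g5b.png",cv2.resize(im,(800,600),interpolation=2))
E
```

```text
[ 0.5765  0.0622  0.0767 -0.0809  0.0468 -0.0044] [ 0.4 -1.1  1.1 -1.4 -0.3 -0.1 -0.   0.6 -1.3  2.5  0.3  1.8 -0.8 -0.4
  0.1  0.4 -0.6 -0.3  0.  -0.   0.2  0.1  0.  -0.2]
kl [0.583  0.154  0.0963] kh [0.5784 0.1548 0.1962] g [0.5678 0.0637 0.2635] [0.5752 0.0653 0.244 ]
kh top from top [0.5782 0.1554 0.22  ] kl top [0.5811 0.1526 0.12  ]
tip [0.581  0.2173 0.177 ]
tip [0.5813 0.2162 0.077 ]
sc [0.5841 0.2145 0.177 ]
sc [0.5825 0.217  0.155 ]
sc [0.5841 0.2148 0.077 ]
sc [0.5779 0.2187 0.055 ]
[0.579  0.1566 0.22  ]
```

View pics/g5b.png

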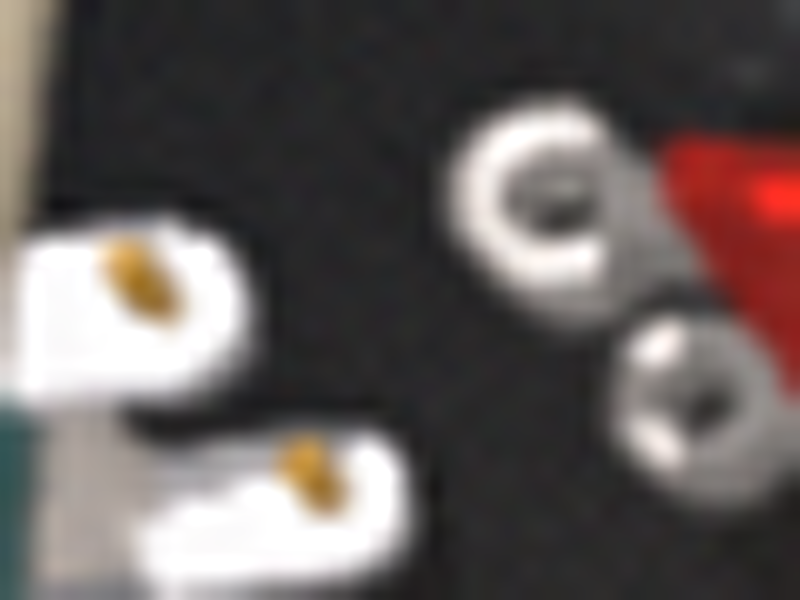

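```bash
python3 - <<'E'
from h import *
np.set_printoptions(precision=4,suppress=True)
tp=lambda p:px(p,20,(215,155))
for n,q,z in[("kh",(547,192),.220),("kl",(688,396),.120),("ph tip",(125,252),.177),("ph foot",(163,305),.155),("pl tip",(302,455),.077),("pl foot",(330,502),.055)]: print(n,atz("top",tp(q),z))
E
```

```text
kh [0.5794 0.1567 0.22  ]
kl [0.5815 0.1568 0.12  ]
ph tip [0.5832 0.218  0.177 ]
ph foot [0.5826 0.2185 0.155 ]
pl tip [0.5834 0.2179 0.077 ]
pl foot [0.5823 0.2187 0.055 ]
```

Gap in the top view is dx about +2.5 mm and dy about +61 mm. Residual tilt is about 0.02–0.04 rad. Moving over the pins.

Request:
{"op": "carry_out", "data": {
  "moves": [40, 0.05, 0.5, 0, 0, 40, 0.1, 1, 0, 0, 40, 0.1, 1.2, 0, 0, 40, 0, 1.2, 0, 0, 40, 0, 1, 0, 0, 40, 0, 0.7, 0, 0, 40, 0, 0.5, 0, 0, 40, 0, 0.04, 0, 0, 40, 0, 0, 0, 0, 40, 0, 0, 0, 0]
}}

```text
clock: 11.5
position: [0.5775, 0.1268, 0.2437]
ee_rot: [0.0, 0.043, 0.999, -0.0]
contact_force: [-0.1, -0.1, -4.0]
width: 0.0551
```

```bash
python3 - <<'E'
from h import *
s=manip.get_state();print(s["position"],s["contact_force"],s["moment"],s["width"])
a=manip.get_image("scene");b=manip.get_image("top")
A=cv2.resize(a[185:255,395:435],(343,600),interpolation=2);B=cv2.resize(b[155:195,205:235],(450,600),interpolation=2)
cv2.imwrite("pics/g6.png",np.hstack([A,B])[...,::-1])
E
```

```text
[0.5775028  0.12680498 0.24372679] [-0.06055971 -0.07956974 -4.03758047] [ 0.00408696  0.0426433  -0.00852222] 0.055067478992439585
```

View pics/g6.png

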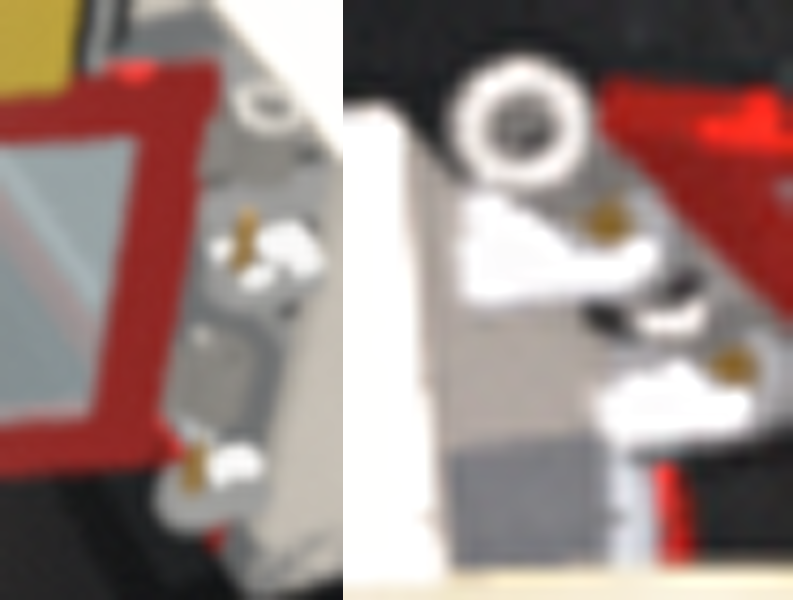

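```bash
python3 - <<'E'
from h import *
np.set_printoptions(precision=4,suppress=True)
print(atz("top",px((179,123),15,(205,155)),.2197), atz("scene",px((268,103),600/70,(395,185)),.2197))
for q,z in[((247,215),.177),((243,265),.155),((196,450),.077),((195,487),.055)]: print(atz("scene",px(q,600/70,(395,185)),z))
E
```

```text
[0.5816 0.2177 0.2197] [0.5805 0.2157 0.2197]
[0.5829 0.2154 0.177 ]
[0.5823 0.218  0.155 ]
[0.5857 0.2138 0.077 ]
[0.5822 0.218  0.055 ]
```

Both views put the bores within about 1.5 mm of the pin line. Lowering slowly onto the tapers.

Request:
{"op": "carry_out", "data": {
  "moves": [40, 0, 0, -0.4, 0, 40, 0, 0, -0.4, 0, 40, 0, 0, -0.4, 0, 40, 0, 0, -0.4, 0, 40, 0, 0, -0.2, 0, 40, 0, 0, -0.2, 0, 40, 0, 0, -0.1, 0, 40, 0, 0, -0.1, 0, 40, 0, 0, -0.1, 0, 40, 0, 0, 0, 0]
}}

```text
clock: 12.6
position: [0.5775, 0.1272, 0.2207]
ee_rot: [-0.0, 0.043, 0.999, 0.0]
contact_force: [-0.8, 0.3, -4.1]
width: 0.0554
```

Request:
{"op": "carry_out", "data": {
  "moves": [40, 0, 0, -0.1, 0, 40, 0, 0, -0.1, 0, 40, 0, 0, -0.1, 0, 40, 0, 0, -0.1, 0, 40, 0, 0, -0.1, 0, 40, 0, 0, -0.1, 0, 40, 0, 0, -0.1, 0, 40, 0, 0, -0.1, 0, 40, 0, 0, 0, 0, 40, 0, 0, 0, 0]
}}

```text
clock: 13.6
position: [0.5775, 0.1272, 0.2127]
ee_rot: [-0.0, 0.043, 0.999, 0.0]
contact_force: [0.4, -0.1, -3.9]
width: 0.0553
```

Request:
{"op": "carry_out", "data": {
  "moves": [40, 0, 0, -0.1, 0, 40, 0, 0, -0.1, 0, 40, 0, 0, -0.1, 0, 40, 0, 0, -0.1, 0, 40, 0, 0, -0.1, 0, 40, 0, 0, -0.1, 0, 40, 0, 0, -0.1, 0, 40, 0, 0, -0.1, 0, 40, 0, 0, 0, 0, 40, 0, 0, 0, 0]
}}

```text
clock: 14.6
position: [0.5775, 0.1272, 0.2047]
ee_rot: [0.0, 0.043, 0.999, 0.0]
contact_force: [-0.3, -0.2, -3.8]
width: 0.0551
```

```bash
python3 - <<'E'
from h import *
s=manip.get_state();print(s["position"],s["contact_force"],s["moment"],s["width"])
a=manip.get_image("scene");b=manip.get_image("top")
A=cv2.resize(a[185:255,395:435],(343,600),interpolation=2);B=cv2.resize(b[155:195,205:235],(450,600),interpolation=2)
cv2.imwrite("pics/g7.png",np.hstack([A,B])[...,::-1])
E
```

```text
[0.57751118 0.12720321 0.20473027] [-0.26648918 -0.20196274 -3.76507407] [-0.03051061 -0.04817883  0.020763  ] 0.05513499142448602
```

View pics/g7.png

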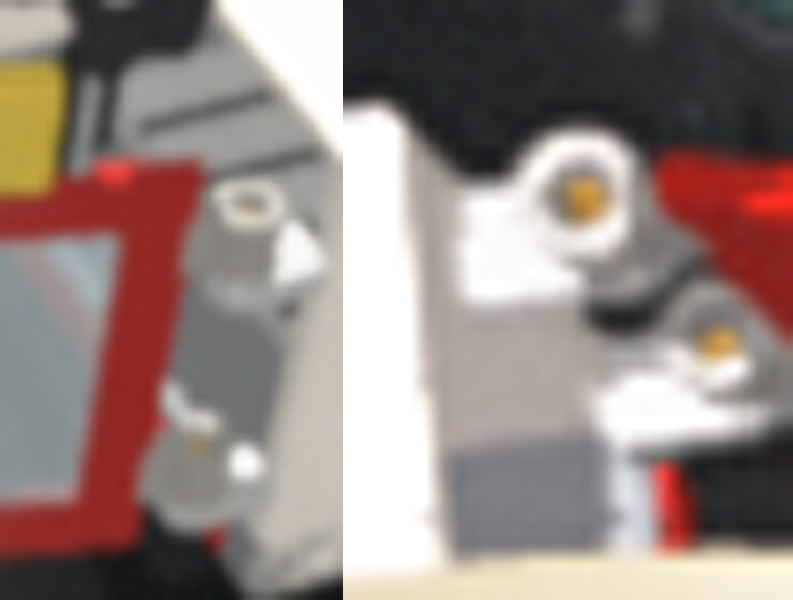

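Both brass pins show inside both bores, at (585,195) and (718,343). The door is on the pins and still carried. Continuing down until the force shows the shoulders.

Request:
{"op": "carry_out", "data": {
  "moves": [40, 0, 0, -0.05, 0, 40, 0, 0, -0.05, 0, 40, 0, 0, -0.05, 0, 40, 0, 0, -0.05, 0, 40, 0, 0, 0, 0, 40, 0, 0, 0, 0, 40, 0, 0, 0, 0, 40, 0, 0, 0, 0, 40, 0, 0, 0, 0, 40, 0, 0, 0, 0]
}}

```text
clock: 15.7
position: [0.5777, 0.1271, 0.2037]
ee_rot: [0.001, 0.043, 0.999, 0.0]
contact_force: [-1.8, -2.2, 5.2]
width: 0.0558
```

The force turned from −3.8 to +5.2 N at the expected height, so the door is seated. Releasing and retreating straight up.

Request:
{"op": "carry_out", "data": {
  "moves": [66, 0, 0, 0, 0, 70, 0, 0, 0, 0, 75, 0, 0, 0, 0, 80, 0, 0, 0, 0, 85, 0, 0, 0, 0, 85, 0, 0, 0, 0, 85, 0, 0, 0.5, 0, 85, 0, 0, 1, 0, 85, 0, 0, 2, 0, 85, 0, 0, 2, 0]
}}

```text
clock: 16.7
position: [0.5775, 0.1273, 0.259]
ee_rot: [0.0, 0.043, 0.999, 0.0]
contact_force: [0.0, 0.0, 1.2]
width: 0.0723
```

Request:
{"op": "carry_out", "data": {
  "moves": [85, 0, 0, 3, 0, 85, 0, 0, 3, 0, 85, 0, 0, 3, 0, 85, -1, -3, 1, 0, 85, -1, -3, 0, 0, 85, -1, -3, 0, 0, 85, -1, -3, 0, 0, 85, 0, 0, 0, 0, 85, 0, 0, 0, 0, 85, 0, 0, 0, 0]
}}

```text
clock: 17.7
position: [0.5378, 0.0079, 0.3582]
ee_rot: [0.001, 0.043, 0.999, 0.0]
contact_force: [0.4, 0.5, -0.1]
width: 0.0727
```

```bash
python3 - <<'E'
from h import *
s=manip.get_state();print(s["clock"],s["position"],s["contact_force"],s["width"])
a=manip.get_image("scene");b=manip.get_image("top")
A=cv2.resize(a[170:290,340:460],(400,400),interpolation=2);B=cv2.resize(b[155:195,205:245],(400,400),interpolation=2)
cv2.imwrite("pics/g8.png",np.hstack([A,B])[...,::-1])
d=[cv2.absdiff(cv2.imread("pics/raw_scene0.png"),a[...,::-1].copy()).max(2)]; cv2.imwrite("pics/d.png",d[0])
E
```

```text
17.7 [0.53783764 0.00793168 0.35823282] [ 0.36745896  0.53210572 -0.12749418] 0.07265804334935397
```

View pics/g8.png

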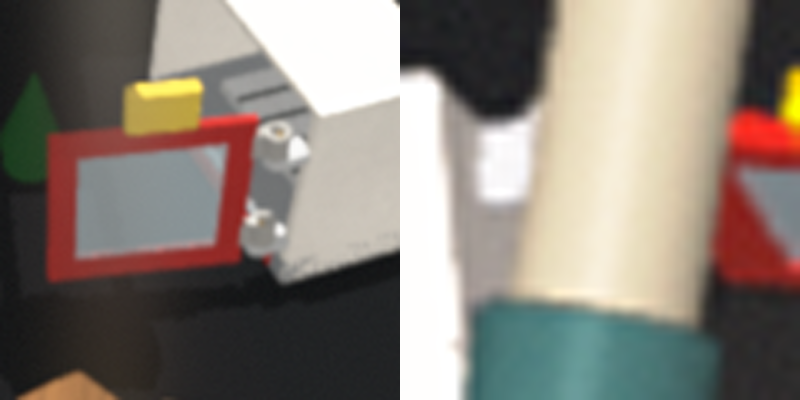

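The door hangs on both pins with the arm clear. One numeric check for rest, then I'll hand in.

```bash
python3 - <<'E'
from h import *
np.set_printoptions(precision=4,suppress=True)
q=lambda p:px(p,10/3,(340,170))
print("bore tops expected",proj("scene",[[.5825,.2175,.179],[.5825,.2175,.079]]),"seen",q((278,130)),q((262,215)))
a=manip.get_image("scene").astype(int)
for i in range(6): b=manip.get_image("scene").astype(int)
print("door motion diff",np.abs(a-b)[200:260,350:425].mean(),"noise elsewhere",np.abs(a-b)[300:390,0:100].mean())
s0=cv2.imread("pics/raw_scene0.png")[...,::-1].astype(int)
for n,(x,y,w,h) in dict(house=(325,280,70,75),tree=(338,188,22,36),glue=(158,188,26,42),water=(162,258,42,66),hammer=(386,286,112,46),screw=(286,188,36,50),cup=(244,290,36,46)).items(): print(n,np.abs(b-s0)[y:y+h,x:x+w].mean().round(1))
manip.sign_off()
E
```

```text
bore tops expected [[424.2233 208.8619]
 [418.4427 235.5311]] seen [423.05 208.65] [418.25 234.15]
door motion diff 0.6983703703703704 noise elsewhere 0.8597777777777778
house 3.5
tree 8.7
glue 3.3
water 4.8
hammer 2.6
screw 1.9
cup 2.5
the job is handed in; nothing more can be done
```

The red guard door is hanging on both of the engraver's hinge pins, and I handed the job in at about 18 s of the 51 s allowed. The hand-in gives no verdict.

I took the door out by its tab, gripping across the tab's width. It stayed tilted in the grip, so I swung it upright against the rack lip, then carried it over and lowered it at 5–10 mm/s onto both pins. I then released it and moved the arm clear.

**Last checks:**
- **Seated:** The pins were visible inside both bores on the way down. The vertical force then went from −3.8 N to +5.2 N within 1 mm of the expected seat height. After release the bore tops were about 1.5 px or less from where a fully seated door should show them.
- **At rest:** Six pictures later, the door area had changed no more than image noise.
- **Other things:** The patches of picture around all seven bystanders changed little, so none shows signs of having moved. The tree's patch changed most, probably because of the arm's shadow.
- **Robot clear:** Contact force read about zero with the arm well away from the door.

**Disagreement and gap:** Before lowering, the two cameras disagreed on the remaining tilt: about 0.02 rad from the top view and 0.047 rad from the combined fit. I did not measure the tilt again after release.

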